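# Set up the slip filling station and stay on the valve

### The arm

A 6-joint arm with a two-finger parallel gripper is mounted at the origin on the work surface. World frame = base frame: x ahead of the robot, y to its left, z up, the work surface at z = 0. Lengths are in m, angles in rad, forces in N, time in s.
With the tool pointing down it reaches from about 0.35 to 0.875 m from the base axis. Payload 15.5 kg.
Tool frame: the origin (TCP) lies where the fingers leave the gripper's body, on its centre line; the fingertips stand 73 mm ahead of it and the grasp point (between the pads) lies 54 mm ahead of it; z points along the fingers, x is the direction in which the jaws open and shut, and the axes are right-handed (so a half turn about z gives the same grasp; the last joint's range is limited). The gripper opens to 85 mm and grips with 20 to 120 N. Pads are 22 mm wide; open, the fingers measure 114 mm over their backs; the gripper's body (76 mm by 85 mm) begins 54 mm behind the grasp point. The pads swing forward as they close: fully open they stand 13 mm farther back than shut.
Start: joints at [1.052, 0.494, 1.345, -0, 1.302, -0.096], TCP at [0.257, 0.57, 0.304] pointing down, gripper open.
Joint ranges: [-2.91, 2.91], [-0.82, 2.16], [0.22, 2.67], [-1.22, 4.37], [0.12, 2.79], [-3.08, 3.08]. Speed limits (rad/s): [1.89, 1.89, 2.57, 3.01, 3.01, 3.01].

### API

Orientations are given as a unit quaternion [x, y, z, w].
In Python, from bench import ctrl gives the robot as it stands.
- The arm moves only by the tool drive_tool, never from a script. Its argument "series" is a list of rows, each an object of numbers: "tx", "ty", "tz": the shift along the world's x, y, z in cm; "spin": the turn about the world's z in degrees. A call has 1 to 5 rows; each row shifts and turns the pose as measured when the row begins; what a row does not reach is not made up. A row lasts 1/12 s, in which the tool goes at most 41.7 mm and 7.16 degrees, less where a joint would pass 70% of its speed; a pose out of reach is approached as far as the arm can. A call is refused whole if a number of a shift passes 4.17 or a number of a turn 7.16, either way. A call with a gripper value outside its range is refused whole. "claw" is the closure, from 0 (fully open) to 1 (shut), set as the call begins (left out, the last holds). The fingers move at their own pace and stop on an object; "force" is the grip in N (left out, the last holds). Time passes only in rows, so rows that do not move let the fingers close. It gives the time, the measured TCP pose, the force and the opening at its end, in the units of the state.
- ctrl.get_obs(): the state, without advancing time (a new reading comes with each control period).
- ctrl.snapshot(name): name is "scene" or "top" or "wrist"; returns (picture, depth): 384x512x3 uint8, red, green, blue; 384x512 float32, m along the optical axis (not along the pixel's ray), 0 where there is no reading.
- ctrl.camera_params(name): a dict with "fx", "fy", "cx", "cy" (pixels), "k1" (the pictures are not rectified: a ray, as slopes to the right and down, at radius r is drawn at 1 + k1 r^2 times it, then the intrinsics apply), "T" (4x4, takes a point from camera to world coordinates); the wrist camera has in their place "T_tool_cam" (4x4, takes a point from camera to tool coordinates, whose origin is the TCP and whose axes are the tool frame's). Camera axes: x right, y up, looking along -z (the intrinsics and any distortion apply to the point x, -y, -z); pixel columns grow to the right and rows downward; lengths in m; the calibration is good to about 2 mm. A picture is of the moment at which its call begins: read the wrist's pose just before it. camera_params takes no time and is no camera call.
- ctrl.job_done(): hands the job in, once; it reports no verdict.
The state is a dict: "time": time; "joint_positions": joint angles; "qd": joint speeds; "tau": joint torques, N m; "ee_pos": TCP position; "tool_rot": TCP orientation; "force": force on the tool from outside, world axes, zero at the start; "moment": the same for the moment, N m; "gripper_width": opening from 0.0 (shut) to 1.0 (fully open).
Only numpy, scipy, OpenCV 4.12 (cv2) and the standard library are available. Lean on these libraries where they do the work, as an engineer would, in place of code of your own. Each camera call takes 0.05 s, during which the arm holds its last target. There are 200 camera calls.

### The job

I am about to pour casting slip: slide the strainer basket down into the header pot until its flange sits flat on the pot's rim. With the strainer in, take the handle on the valve's handwheel and screw the valve shut until it stops, then back it off exactly two full turns from that stop. Finish still gripping the handle, with the wheel kept still at that setting, ready to shut off when the mould is full; leave the mould and the other ware and tools on the bench where they are.

Things in the scene. Friction and masses are not known exactly. Their poses are not given: they have to be found in the camera images.
- basket_mid (a point): Strainer basket, loose, 0.15-0.31 kg, upright on the bench; point on its axis 58 mm above its underside. Perforated steel tube 66.8 mm wide, 75 mm long, closed bottom with chamfered edge (58 mm wide at the bottom, full width 7 mm up); on top a flange 80 mm wide, 4 mm thick (underside 75 mm up) and a stirrup handle; 116 mm tall. The only thing with holes all round and a stirrup.
- basket_grip (a point): Centre of the basket's stirrup handle, on its axis: a straight level bar 10 mm wide (basket x), 72 mm long (y), 14 mm high, centre 109 mm above the basket's underside, 30 mm above the flange's top, 34 mm above the flange's underside; a leg down to the flange at each end, 62 mm apart inside. Pinch it across its 10 mm from above. The basket fits the pot at any yaw.
- pot_mouth (a point): Centre of the header pot's open mouth, level with its rim, 175 mm above the bench. Fixed upright steel tube: bore 70 mm (1.6 mm clear all round the basket), 78 mm outside, 97 mm deep, so the basket's flange lands on the rim with the handle bar 34 mm above it. Axes of the filling station: z up, x to the spout's side; the valve's stem axis is 160 mm away along -y.
- wheel_axis (a point): Fixed point on the valve's upright stem axis, level with the middle of the wheel's handle, 214 mm above the bench. Wheel: rim 177 mm above the bench, 110 mm across on its centre line, bar 13 mm thick; hub and nut end at 188 mm. Its x axis (same axes as pot_mouth) is the direction from the stem in which the handle stands when the valve is shut.
- handle: Upright black handle on the rim of the cast-iron handwheel; origin at its centre. Round grip 22 mm thick, 45 mm tall, 55 mm from the stem axis, middle 214 mm above the bench, lower end 7 mm above its lug on the rim. It spins freely on its own pin, so a hand can keep its direction while carrying the handle round; its own axes mean nothing.
- wheel (a joint): Handwheel angle, rad, not wrapped: 0 = shut against a hard stop, grows as the valve opens (counter-clockwise from above), 12.57 = two turns open, range 0-31.4. Starts a quarter to three quarters of a turn open. The handle stands at this angle counter-clockwise from wheel_axis's x. Stem friction 0.22 N m (4 N at the handle): stays where left. The wheel does not rise.
- beaker: Bystander: plain steel beaker without handle or holes, 70 mm in diameter, 88 mm tall, standing loose where the basket might also have stood. Origin under its centre.
- mould: Bystander: plaster mould, 110 by 110 by 57 mm, loose on the bench under the station's spout. Origin under its centre.
- jug: Bystander: white jug, 112 mm in diameter, 155 mm tall, loose. Origin under its centre.
- bowl: Bystander: grey clay bowl, 120 mm in diameter, 52 mm tall, loose. Origin under its centre.
- dish: Bystander: pale footed dish, 120 mm in diameter, 44 mm tall, loose. Origin under its centre.
- rib: Bystander: flat wooden rib, 100 by 50 by 6 mm, lying on the bench. Origin under its centre.

How it is judged:
By the outcome, as a careful person would: the job done as asked, in the order asked, and still so for the second after the job is handed in, while the arm keeps its last pose, push and grip.
It also fails if it takes over 72 s, if anything falls off the work surface, if the arm or the gripper's body presses on something with over 40 N, if the wrist force passes 120 N, or if a joint passes its speed limit or range.

## Working session

There is one attempt and no reset: what is moved stays moved. The work goes in short steps, Python scripts to look and compute and a tool call to move; the robot and the scene stay as the last step left them, time stands still between calls to the robot, and variables do not carry over. Pictures are saved under pics/ and viewed, about 8 in all and at most 12, crops included, and the job is handed in when it is done.

Besides the shell and the picture viewer there is one more tool, called after "Call:" by a JSON object that holds its "api" and its "payload". drive_tool: Moves the arm, as the interface text tells. Its arguments: {"type":"object","properties":{"series":{"type":"array"},"claw":{"type":"number"},"force":{"type":"number"}},"required":["series"]}

```bash
ls; mkdir -p pics
cat > h.py <<'E'
import numpy as np, cv2
from bench import ctrl
from scipy.spatial.transform import Rotation as R
def snap(n,f=None):
    o=ctrl.get_obs(); im,d=ctrl.snapshot(n); c=ctrl.camera_params(n)
    if n=='wrist':
        T=np.eye(4);T[:3,:3]=R.from_quat(o['tool_rot']).as_matrix();T[:3,3]=o['ee_pos'];T=T@np.array(c['T_tool_cam'])
    else: T=np.array(c['T'])
    if f: cv2.imwrite('pics/'+f,im[:,:,::-1])
    return im,d,c,T
def rays(c,uv):
    uv=np.asarray(uv,float).reshape(-1,1,2)
    K=np.array([[c['fx'],0,c['cx']],[0,c['fy'],c['cy']],[0,0,1.]])
    p=cv2.undistortPoints(uv,K,np.array([c['k1'],0,0,0.])).reshape(-1,2)
    return np.c_[p[:,0],-p[:,1],-np.ones(len(p))]
def toplane(c,T,uv,z):
    r=rays(c,uv)@T[:3,:3].T; o=T[:3,3]
    return o+r*((z-o[2])/r[:,2])[:,None]
def cloud(d,c,T):
    v,u=np.nonzero(d>0); r=rays(c,np.c_[u,v])
    P=r*d[v,u][:,None]
    return P@T[:3,:3].T+T[:3,3],u,v
E
python3 - <<'E'
from h import *
o=ctrl.get_obs(); print({k:np.round(v,3) for k,v in o.items()})
ims=[]
for n in ['scene','top']:
    im,d,c,T=snap(n,n+'0.png'); np.savez('pics/%s0.npz'%n,im=im,d=d,T=T); print(n,np.round(T,3).tolist(),c['fx'],c['k1'])
E
```

```text
pics
{'time': np.float64(0.0), 'joint_positions': array([ 1.052,  0.494,  1.346,  0.   ,  1.303, -0.095]), 'qd': array([-0.001,  0.   , -0.   , -0.001,  0.001,  0.001]), 'tau': array([ 5.0000e-03, -8.8217e+01, -3.8387e+01,  0.0000e+00,  1.0000e-02,
        0.0000e+00]), 'ee_pos': array([0.257, 0.569, 0.303]), 'tool_rot': array([ 0.84 ,  0.543, -0.001,  0.   ]), 'force': array([-0.169,  0.312,  0.454]), 'moment': array([-0.029, -0.012,  0.027]), 'gripper_width': np.float64(1.001)}
scene [[-0.702, -0.561, 0.439, 1.095], [0.712, -0.552, 0.434, 0.545], [-0.001, 0.617, 0.787, 1.153], [0.0, 0.0, 0.0, 1.0]] 402.6415744251269 -0.10268592995364123
top [[0.004, 0.995, -0.097, 0.44], [-1.0, 0.003, -0.007, 0.002], [-0.007, 0.097, 0.995, 1.377], [0.0, 0.0, 0.0, 1.0]] 442.9083289303899 -0.030366835836032485
```

View pics/scene0.png

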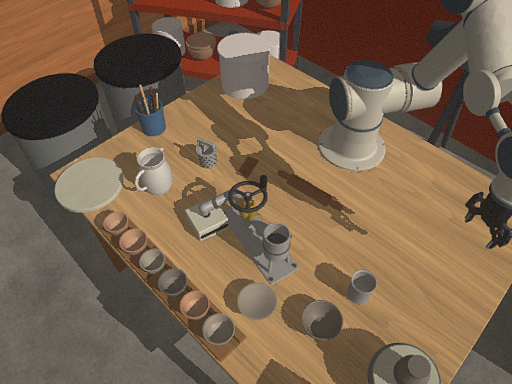

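View pics/top0.png

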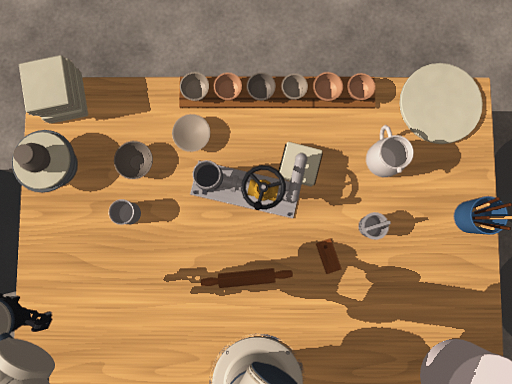

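Top view shows the basket (stirrup visible) at about (374,225), the pot mouth at (207,176), the wheel at (263,187), the beaker at (122,212) and the mould at (300,163). The scene view shows the handle at about (263,184).

Run:
```python
from h import *
for n in ['top','scene']:
    z=np.load('pics/%s0.npz'%n); c=ctrl.camera_params(n); P,u,v=cloud(z['d'],c,z['T'])
    tab=P[(P[:,2]<.02)&(abs(P[:,0]-.45)<.3)&(abs(P[:,1])<.4)]; print(n,'table z',np.median(tab[:,2]),tab[:,2].std())
    uvs={'top':dict(pot=(207,176),wheel=(263,187),bask=(374,225)),'scene':dict(pot=(277,238),wheel=(248,197),bask=(206,150))}[n]
    zz=dict(pot=.175,wheel=.183,bask=.079)
    for k,(a,b) in uvs.items():
        p0=toplane(c,z['T'],[(a,b)],zz[k])[0]
        m=(np.hypot(*(P[:,:2]-p0[:2]).T)<.1)&(P[:,2]>.02)
        Q=P[m]; print(k,p0.round(3),'n',m.sum(), np.histogram(Q[:,2],np.arange(.02,.26,.01))[0])
        lo,hi={'pot':(.168,.183),'wheel':(.168,.190),'bask':(.07,.086)}[k]
        S=Q[(Q[:,2]>lo)&(Q[:,2]<hi)]
        S=S[np.hypot(*(S[:,:2]-p0[:2]).T)<{'pot':.05,'wheel':.075,'bask':.05}[k]]
        if len(S)>5:
            (x,y),r=cv2.minEnclosingCircle(S[:,:2].astype(np.float32)); print('  circ',len(S),x,y,r, S.mean(0))
        if k=='wheel':
            H=Q[Q[:,2]>.2]; print('  handle',len(H),H.mean(0), H.max(0),H.min(0))
        if k=='bask':
            H=Q[(Q[:,2]>.098)&(Q[:,2]<.13)&(np.hypot(*(Q[:,:2]-p0[:2]).T)<.05)]; 
            if len(H): w,V=np.linalg.eigh(np.cov(H[:,:2].T)); print('  bar',len(H),H.mean(0),V[:,1],np.sqrt(w),H.min(0),H.max(0))
# wrist-scale crops
a=cv2.imread('pics/scene0.png')[120:300,150:330]; b=cv2.imread('pics/top0.png')[140:260,180:400]
cv2.imwrite('pics/crop.png',np.hstack([cv2.resize(a,(400,400),interpolation=2),cv2.resize(b,(400,218),interpolation=2) if 0 else cv2.copyMakeBorder(cv2.resize(b,(400,218),interpolation=2),0,182,0,0,0)]))
```

```text
top table z -9.586799047212047e-05 0.0033751634674677347
pot [0.6   0.138 0.175] n 1037 [  1   0   2   0   1   4   5   9  48 208 482  36  32  37  33 130   9   0
   0   0   0   0   0]
  circ 138 0.6075649261474609 0.13959139585494995 0.03918597474694252 [0.60781049 0.14015483 0.173677  ]
wheel [ 0.57  -0.015  0.183] n 1791 [  5  11   4  84   8   0   0   8 143 443 137  82  30   9   0 193 567   8
   2   3   2  51   1]
  circ 760 0.5716921091079712 -0.016290441155433655 0.06152407079935074 [ 0.57434253 -0.01718146  0.1818247 ]
  handle 59 [ 0.51754268 -0.00059683  0.23312032] [0.52781147 0.00864309 0.24062146] [ 0.5082264  -0.00966829  0.20646695]
bask [ 0.47  -0.342  0.079] n 443 [ 29  24  26  18  20 151  75   5  10  80   5   0   0   0   0   0   0   0
   0   0   0   0   0]
  circ 224 0.4689939618110657 -0.344842791557312 0.04015238955616951 [ 0.46916578 -0.34313202  0.07857232]
  bar 96 [ 0.46937454 -0.3419685   0.11485802] [-0.31574406  0.9488444 ] [0.00303178 0.02130522] [ 0.45512661 -0.37532674  0.09896631] [ 0.48412023 -0.31031801  0.12217264]
scene table z -0.00045833666840056075 0
[... 300 characters left out ...]
  77   3   1   4  36 130 275  64  36  27  12   3 216 357  12
  14  14  18  32   0]
  circ 574 0.5728927850723267 -0.010964709334075451 0.061580292880535126 [ 0.57617898 -0.009604    0.18065295]
  handle 78 [0.5233749  0.00531768 0.22357887] [0.53175049 0.01441344 0.23996365] [ 0.51092057 -0.00692764  0.20004664]
bask [ 0.477 -0.334  0.079] n 439 [47 55 52 55 35 92 18  9 30 46  0  0  0  0  0  0  0  0  0  0  0  0  0]
  circ 104 0.4716058075428009 -0.34003305435180664 0.04169760271906853 [ 0.47769764 -0.3367744   0.07711564]
  bar 80 [ 0.47111346 -0.33879355  0.11058796] [-0.29993213  0.95396054] [0.00368197 0.02254974] [ 0.45449185 -0.37481356  0.09893172] [ 0.48491433 -0.3018802   0.11909558]
```

View pics/crop.png

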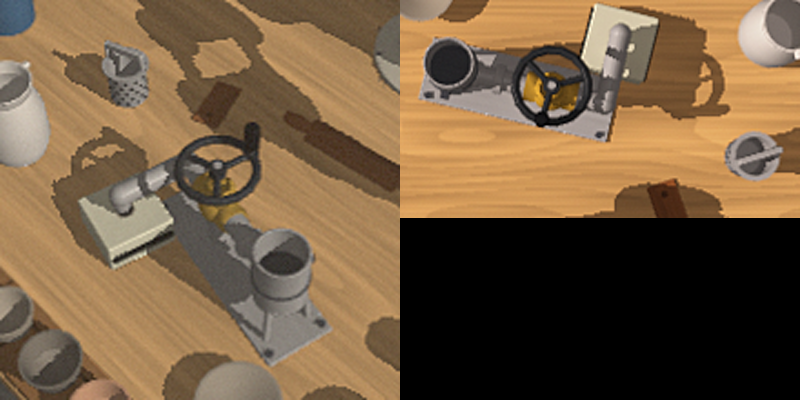

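Call:
{"api": "drive_tool", "payload": {"series": [{"tx": 1.6,"ty": -3.5,"tz": 0.8,"spin": -4},{"tx": 1.6,"ty": -3.5,"tz": 0.8,"spin": -4},{"tx": 1.6,"ty": -3.5,"tz": 0.8,"spin": -4},{"tx": 1.6,"ty": -3.5,"tz": 0.8,"spin": -4},{"tx": 1.6,"ty": -3.5,"tz": 0.8,"spin": -4}]}}

```text
time: 0.52
ee_pos: [0.3347, 0.3928, 0.3403]
tool_rot: [0.922, 0.387, -0.003, 0.0]
force: [1.0, 0.4, 0.5]
gripper_width: 1.002
```

Call:
{"api": "drive_tool", "payload": {"series": [{"tx": 1.6,"ty": -3.5,"tz": 0.8,"spin": -4},{"tx": 1.6,"ty": -3.5,"tz": 0.8,"spin": -4},{"tx": 1.6,"ty": -3.5,"tz": 0.8,"spin": -4},{"tx": 1.6,"ty": -3.5,"tz": 0.8,"spin": -4},{"tx": 1.6,"ty": -3.5,"tz": 0.8,"spin": -4}]}}

```text
time: 0.93
ee_pos: [0.4154, 0.2086, 0.3814]
tool_rot: [0.977, 0.213, -0.004, -0.0]
force: [1.3, 0.9, -0.5]
gripper_width: 0.999
```

Run:
```python
from h import *
c=ctrl.camera_params('wrist'); print(np.round(c['T_tool_cam'],3).tolist(),c['fx'])
```

```text
[[1.0, 0.0, -0.0, -0.001], [0.0, -0.947, -0.321, -0.083], [-0.0, 0.321, -0.947, -0.07], [0.0, 0.0, 0.0, 1.0]] 280.50275608175986
```

Call:
{"api": "drive_tool", "payload": {"series": [{"tx": 3,"ty": -2.2,"tz": 0.8,"spin": -1.5},{"tx": 3,"ty": -2.2,"tz": 0.8,"spin": -1.5},{"tx": 3,"ty": -2.2,"tz": 0.8,"spin": -1.5},{"tx": 3,"ty": -2.2,"tz": 0.8,"spin": -1.5},{"tx": 3,"ty": -2.2,"tz": 0.8,"spin": -1.5}]}}

```text
time: 1.35
ee_pos: [0.5671, 0.0883, 0.4236]
tool_rot: [0.99, 0.142, -0.005, -0.0]
force: [0.9, 0.7, -0.0]
gripper_width: 1.003
```

Call:
{"api": "drive_tool", "payload": {"series": [{},{}]}}

```text
invalid input at $.series[0]: expected keys tx, ty, tz, spin
```

Run:
```python
from h import *
im,d,c,T=snap('wrist','w1.png'); np.savez('pics/w1.npz',im=im,d=d,T=T); o=ctrl.get_obs(); print(o['ee_pos'],o['tool_rot'])
P,u,v=cloud(d,c,T)
for k,p0,lo,hi,r in [('pot',(.6085,.142),.165,.185,.05),('wheel',(.572,-.014),.165,.187,.072),('handle',(.519,.001),.225,.25,.03)]:
    S=P[(np.hypot(*(P[:,:2]-p0).T)<r)&(P[:,2]>lo)&(P[:,2]<hi)]
    (x,y),rr=cv2.minEnclosingCircle(S[:,:2].astype(np.float32)); 
    A=np.c_[S[:,:2],np.ones(len(S))]; s=np.linalg.lstsq(A,(S[:,:2]**2).sum(1),rcond=None)[0]; cx,cy=s[:2]/2
    print(k,len(S),'enc',round(x,4),round(y,4),round(rr,4),'lsq',cx,cy,np.sqrt(s[2]+cx*cx+cy*cy),'mean',S.mean(0))
```

```text
[0.57208726 0.08461342 0.42456169] [ 9.90168809e-01  1.39837270e-01 -3.26046890e-03  7.98182575e-04]
pot 938 enc 0.607 0.1419 0.0391 lsq 0.6065795170805841 0.14184720187791103 0.036478997710510885 mean [0.60955583 0.14229807 0.17334545]
wheel 3135 enc 0.5698 -0.0121 0.0626 lsq 0.5723410027993341 -0.011158709719779086 0.047588480767209444 mean [ 0.57521738 -0.00778454  0.18135745]
handle 356 enc 0.5186 0.0015 0.0113 lsq 0.5191722396359633 0.0027708465461178666 0.007800546468862695 mean [0.51935891 0.00395936 0.23403145]
```

View pics/w1.png

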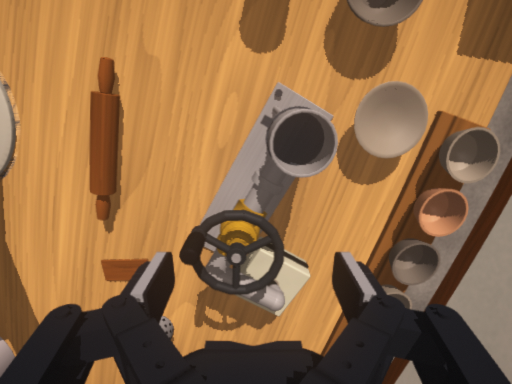

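Call:
{"api": "drive_tool", "payload": {"series": [{"tx": -0.9,"ty": -3.85,"tz": 0,"spin": 0.2},{"tx": -0.9,"ty": -3.85,"tz": 0,"spin": 0.2},{"tx": -0.9,"ty": -3.85,"tz": 0,"spin": 0.2},{"tx": -0.9,"ty": -3.85,"tz": -1,"spin": 0.2},{"tx": -0.9,"ty": -3.85,"tz": -1,"spin": 0.2}]}}

```text
time: 1.82
ee_pos: [0.5298, -0.1085, 0.4038]
tool_rot: [0.989, 0.151, -0.002, 0.0]
force: [1.1, -0.3, -0.9]
gripper_width: 1.001
```

Call:
{"api": "drive_tool", "payload": {"series": [{"tx": -0.9,"ty": -3.85,"tz": -1.5,"spin": 0.2},{"tx": -0.9,"ty": -3.85,"tz": -1.5,"spin": 0.2},{"tx": -0.9,"ty": -3.85,"tz": -2,"spin": 0.2},{"tx": -0.9,"ty": -3.85,"tz": -2,"spin": 0.2},{"tx": -0.9,"ty": -3.85,"tz": -2,"spin": 0.2}]}}

```text
time: 2.23
ee_pos: [0.4847, -0.2936, 0.3195]
tool_rot: [0.987, 0.16, -0.001, 0.001]
force: [0.4, 0.1, 0.0]
gripper_width: 0.999
```

Call:
{"api": "drive_tool", "payload": {"series": [{"tx": 0,"ty": -1.5,"tz": -1,"spin": 0},{"tx": 0,"ty": 0,"tz": 0,"spin": 0}]}}

```text
time: 2.4
ee_pos: [0.4816, -0.3142, 0.3049]
tool_rot: [0.988, 0.158, -0.003, 0.0]
force: [0.0, 0.5, -0.2]
gripper_width: 1.001
```

Run:
```python
from h import *
im,d,c,T=snap('wrist','w2.png'); o=ctrl.get_obs(); print(o['ee_pos'],o['tool_rot'])
P,u,v=cloud(d,c,T)
p0=np.array((.470,-.341)); rr=np.hypot(*(P[:,:2]-p0).T)
S=P[(rr<.055)&(P[:,2]>.07)&(P[:,2]<.086)]; print('flange',len(S),cv2.minEnclosingCircle(S[:,:2].astype(np.float32)))
H=P[(rr<.055)&(P[:,2]>.108)&(P[:,2]<.125)]; print('bar',len(H),cv2.minAreaRect(H[:,:2].astype(np.float32)),H.mean(0))
w,V=np.linalg.eigh(np.cov(H[:,:2].T)); print(np.degrees(np.arctan2(V[1,1],V[0,1]))%180)
```

```text
[ 0.48171245 -0.31303922  0.3056461 ] [ 9.87477351e-01  1.57734943e-01 -2.85775929e-03 -4.38854341e-05]
flange 1487 ((0.46893396973609924, -0.34304529428482056), 0.04029090330004692)
bar 719 ((0.4687194228172302, -0.3426418900489807), (0.01005578227341175, 0.0718853697180748), 16.637306213378906) [ 0.46800564 -0.34003038  0.11499515]
106.50889976584219
```

View pics/w2.png

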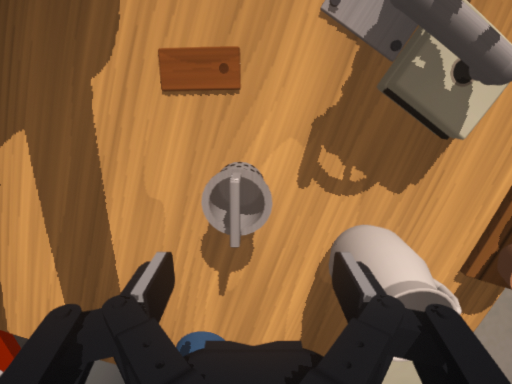

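Wrist view: basket flange centred at (237,200), its bar vertical and square to the jaws; the jug is at the lower right, so I check its clearance.

Run:
```python
from h import *
z=np.load('pics/top0.npz'); c=ctrl.camera_params('top'); P,u,v=cloud(z['d'],c,z['T'])
J=P[(P[:,2]>.03)&(P[:,0]>.5)&(P[:,0]<.75)&(P[:,1]<-.25)&(P[:,1]>-.5)]; print(J.min(0),J.max(0))
b=np.array((.4687,-.3428)); r=np.hypot(*(J[:,:2]-b).T); print(r.min(),J[r.argmin()])
```

```text
[ 0.50031334 -0.44256273  0.03038555] [ 0.74968948 -0.32572789  0.16121951]
0.032332290122986836 [ 0.50093993 -0.34524216  0.04561938]
```

Call:
{"api": "drive_tool", "payload": {"series": [{"tx": -0.6,"ty": -1.5,"tz": -1.5,"spin": -0.8},{"tx": -0.6,"ty": -1.5,"tz": -1.5,"spin": -0.8},{"tx": 0,"ty": 0,"tz": 0,"spin": 0},{"tx": 0,"ty": 0,"tz": 0,"spin": 0}], "claw": 0.45, "force": 60}}

```text
time: 2.78
ee_pos: [0.4717, -0.3399, 0.2772]
tool_rot: [0.989, 0.145, -0.002, 0.0]
force: [0.3, 0.6, 0.5]
gripper_width: 0.547
```

Call:
{"api": "drive_tool", "payload": {"series": [{"tx": -0.3,"ty": -0.3,"tz": -3,"spin": 0},{"tx": 0,"ty": 0,"tz": -3,"spin": 0},{"tx": 0,"ty": 0,"tz": -3,"spin": 0},{"tx": 0,"ty": 0,"tz": -1.5,"spin": 0},{"tx": 0,"ty": 0,"tz": 0,"spin": 0}]}}

```text
time: 3.2
ee_pos: [0.4741, -0.3376, 0.1761]
tool_rot: [0.989, 0.148, 0.002, 0.004]
force: [-1.1, 0.2, 0.4]
gripper_width: 0.547
```

Call:
{"api": "drive_tool", "payload": {"series": [{"tx": -0.5,"ty": -0.5,"tz": -1.2,"spin": 0},{"tx": 0,"ty": 0,"tz": 0,"spin": 0}]}}

```text
time: 3.37
ee_pos: [0.4709, -0.3405, 0.166]
tool_rot: [0.989, 0.149, 0.003, 0.004]
force: [-1.2, 0.1, -0.5]
gripper_width: 0.552
```

Run:
```python
from h import *
for i in range(4):
    o=ctrl.get_obs(); print(o['ee_pos'].round(4),o['qd'].round(3)); ctrl.snapshot('wrist')
```

```text
[ 0.4709 -0.3405  0.166 ] [ 0.05  -0.06  -0.055  0.009  0.074  0.03 ]
[ 0.4719 -0.3407  0.1675] [-0.002 -0.017 -0.021  0.002  0.006  0.005]
[ 0.4721 -0.3411  0.168 ] [-0.004 -0.003 -0.007 -0.002 -0.006 -0.001]
[ 0.4721 -0.3413  0.168 ] [-0.005  0.002  0.002 -0.    -0.007 -0.002]
```

Call:
{"api": "drive_tool", "payload": {"series": [{"tx": -0.3,"ty": -0.15,"tz": -0.4,"spin": 0},{"tx": 0,"ty": 0,"tz": 0,"spin": 0}]}}

```text
time: 3.73
ee_pos: [0.4697, -0.3431, 0.1657]
tool_rot: [0.989, 0.15, 0.005, 0.007]
force: [-0.4, -0.2, 0.1]
gripper_width: 0.555
```

Call:
{"api": "drive_tool", "payload": {"series": [{"tx": 0,"ty": 0,"tz": 0,"spin": 0},{"tx": 0,"ty": 0,"tz": 0,"spin": 0},{"tx": 0,"ty": 0,"tz": 0,"spin": 0},{"tx": 0,"ty": 0,"tz": 0,"spin": 0},{"tx": 0,"ty": 0,"tz": 0,"spin": 0}], "claw": 1, "force": 70}}

```text
time: 4.15
ee_pos: [0.4699, -0.3434, 0.1669]
tool_rot: [0.989, 0.149, 0.006, 0.007]
force: [0.6, -0.6, -1.9]
gripper_width: 0.103
```

Call:
{"api": "drive_tool", "payload": {"series": [{"tx": 0,"ty": 0,"tz": 0,"spin": 0},{"tx": 0,"ty": 0,"tz": 0,"spin": 0},{"tx": 0,"ty": 0,"tz": 1,"spin": 0},{"tx": 0,"ty": 0,"tz": 1,"spin": 0},{"tx": 0,"ty": 0,"tz": 1,"spin": 0}]}}

```text
time: 4.57
ee_pos: [0.469, -0.3425, 0.1969]
tool_rot: [0.989, 0.149, 0.004, 0.005]
force: [0.4, 0.7, -2.7]
gripper_width: 0.099
```

Call:
{"api": "drive_tool", "payload": {"series": [{"tx": 0,"ty": 0,"tz": 4,"spin": 0},{"tx": 0,"ty": 0,"tz": 4,"spin": 0},{"tx": 0.5,"ty": 1,"tz": 4,"spin": 0},{"tx": 0.5,"ty": 1.5,"tz": 3.8,"spin": 0},{"tx": 0.5,"ty": 1.5,"tz": 3.8,"spin": 0}]}}

```text
time: 4.98
ee_pos: [0.4794, -0.3023, 0.3957]
tool_rot: [0.989, 0.148, 0.001, 0.002]
force: [0.9, -1.3, -3.6]
gripper_width: 0.099
```

Call:
{"api": "drive_tool", "payload": {"series": [{"tx": 1,"ty": 2.5,"tz": 2.5,"spin": 0},{"tx": 1,"ty": 3.5,"tz": 1.5,"spin": 0},{"tx": 1.3,"ty": 3.8,"tz": 0,"spin": 0},{"tx": 1.3,"ty": 3.8,"tz": 0,"spin": 0},{"tx": 1.3,"ty": 3.8,"tz": 0,"spin": 0}]}}

```text
time: 5.4
ee_pos: [0.5375, -0.1253, 0.4551]
tool_rot: [0.99, 0.144, 0.009, 0.009]
force: [1.4, 0.0, -2.5]
gripper_width: 0.101
```

Call:
{"api": "drive_tool", "payload": {"series": [{"tx": 1.2,"ty": 3.5,"tz": 0,"spin": 0},{"tx": 1.2,"ty": 3.5,"tz": 0,"spin": 0},{"tx": 1.2,"ty": 3.5,"tz": 0,"spin": 0},{"tx": 1,"ty": 3.5,"tz": 0,"spin": 0},{"tx": 0,"ty": 0,"tz": 0,"spin": 0}]}}

```text
time: 5.82
ee_pos: [0.5828, 0.0288, 0.4623]
tool_rot: [0.989, 0.146, 0.013, 0.009]
force: [-0.8, 0.7, -2.9]
gripper_width: 0.1
```

Call:
{"api": "drive_tool", "payload": {"series": [{"tx": 0.8,"ty": 3.5,"tz": 0,"spin": 0},{"tx": 0.8,"ty": 3.5,"tz": 0,"spin": 0},{"tx": 0.7,"ty": 3.2,"tz": -1,"spin": 0},{"tx": 0,"ty": 0,"tz": -3,"spin": 0},{"tx": 0,"ty": 0,"tz": -2,"spin": 0}]}}

```text
time: 6.23
ee_pos: [0.6052, 0.1384, 0.411]
tool_rot: [0.989, 0.147, 0.019, 0.009]
force: [-0.3, -0.5, -3.7]
gripper_width: 0.099
```

Call:
{"api": "drive_tool", "payload": {"series": [{"tx": 0,"ty": 0,"tz": -1.5,"spin": 0},{"tx": 0,"ty": 0,"tz": 0,"spin": 0},{"tx": 0,"ty": 0,"tz": 0,"spin": 0}]}}

```text
time: 6.48
ee_pos: [0.6029, 0.1397, 0.3945]
tool_rot: [0.989, 0.149, 0.016, 0.009]
force: [-0.0, 0.0, -1.9]
gripper_width: 0.104
```

Run:
```python
from h import *
for n in ['wrist','scene','top']:
    o=ctrl.get_obs(); im,d,c,T=snap(n,n+'3.png'); print(o['ee_pos'].round(4),o['tool_rot'].round(4))
    P,u,v=cloud(d,c,T); rr=np.hypot(*(P[:,:2]-(.607,.142)).T)
    for k,lo,hi in [('rim',.165,.182),('flange',.265,.29),('bar',.302,.32)]:
        S=P[(rr<.06)&(P[:,2]>lo)&(P[:,2]<hi)]
        if len(S)>10:
            a,b=cv2.minEnclosingCircle(S[:,:2].astype(np.float32)); print(n,k,len(S),np.round(a,4),round(b,4),cv2.minAreaRect(S[:,:2].astype(np.float32))[1],S.mean(0).round(4))
a=cv2.resize(cv2.imread('pics/scene3.png')[130:300,190:360],(400,400),interpolation=2); b=cv2.resize(cv2.imread('pics/wrist3.png'),(400,300))
cv2.imwrite('pics/c3.png',np.hstack([a,cv2.copyMakeBorder(b,0,100,0,0,0)]))
```

```text
[0.6029 0.1397 0.3945] [0.9887 0.1485 0.0164 0.0091]
wrist rim 482 [0.6069 0.1423] 0.0388 (0.07727007567882538, 0.042585574090480804) [0.6014 0.1655 0.1737]
wrist flange 1049 [0.6047 0.1413] 0.0331 (0.06290292739868164, 0.06098402291536331) [0.6059 0.1375 0.2756]
wrist bar 3741 [0.6043 0.1403] 0.0403 (0.0790291503071785, 0.069302998483181) [0.6008 0.1524 0.3064]
[0.6029 0.1396 0.3946] [0.9887 0.1484 0.0164 0.0091]
scene rim 120 [0.6094 0.145 ] 0.0395 (0.06233283504843712, 0.07590015232563019) [0.6207 0.1541 0.172 ]
scene flange 201 [0.607  0.1421] 0.0343 (0.06545622646808624, 0.06480395793914795) [0.6131 0.146  0.2763]
scene bar 176 [0.6047 0.1418] 0.0407 (0.06994903832674026, 0.07839944958686829) [0.6178 0.1491 0.3069]
[0.6032 0.1395 0.3949] [0.9888 0.1483 0.0169 0.0091]
top bar 15 [0.5717 0.1581] 0.0075 (0.014688966795802116, 0.006625710986554623) [0.5733 0.1571 0.3062]
```

View pics/c3.png

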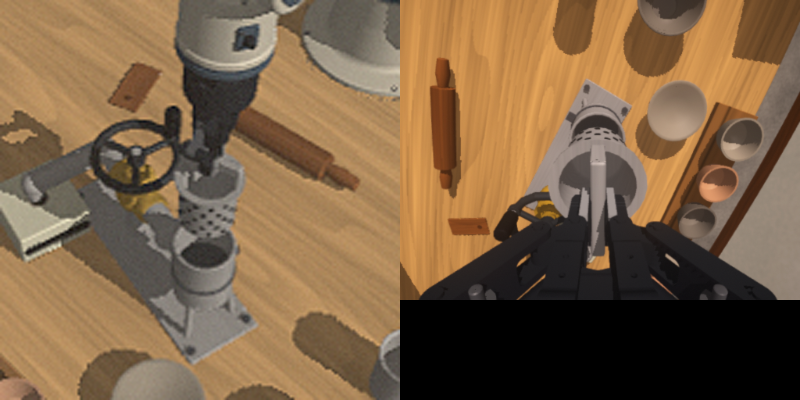

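Scene and wrist views: the basket hangs just above the pot and the tool tilts about 2° (basket about 1.2°). I'll try to reduce the tilt by going back quickly and returning slowly.

Call:
{"api": "drive_tool", "payload": {"series": [{"tx": -0.8,"ty": -3.5,"tz": 0,"spin": 0},{"tx": 0,"ty": 0,"tz": 0,"spin": 0},{"tx": 0,"ty": 0,"tz": 0,"spin": 0}]}}

```text
time: 6.88
ee_pos: [0.596, 0.103, 0.3987]
tool_rot: [0.989, 0.148, 0.02, 0.009]
force: [0.5, -0.2, -3.0]
gripper_width: 0.1
```

Call:
{"api": "drive_tool", "payload": {"series": [{"tx": 0.2,"ty": 0.8,"tz": 0,"spin": 0},{"tx": 0.2,"ty": 0.8,"tz": 0,"spin": 0},{"tx": 0.2,"ty": 0.8,"tz": 0,"spin": 0},{"tx": 0.2,"ty": 0.8,"tz": 0,"spin": 0},{"tx": 0,"ty": 0,"tz": 0,"spin": 0}]}}

```text
time: 7.3
ee_pos: [0.6055, 0.138, 0.4017]
tool_rot: [0.989, 0.147, 0.022, 0.009]
force: [-0.1, 0.6, -3.2]
gripper_width: 0.1
```

Call:
{"api": "drive_tool", "payload": {"series": [{"tx": 0,"ty": 0,"tz": 0,"spin": 0},{"tx": 0,"ty": 0,"tz": 0,"spin": 0},{"tx": 0,"ty": 0,"tz": 0,"spin": 0},{"tx": 0,"ty": 0,"tz": 0,"spin": 0},{"tx": 0,"ty": 0,"tz": 0,"spin": 0}]}}

```text
time: 7.72
ee_pos: [0.6055, 0.1395, 0.4011]
tool_rot: [0.989, 0.149, 0.021, 0.009]
force: [-0.2, -0.6, -2.3]
gripper_width: 0.1
```

Call:
{"api": "drive_tool", "payload": {"series": [{"tx": 0,"ty": 0,"tz": 4,"spin": 0},{"tx": 0,"ty": 0,"tz": 0,"spin": 0},{"tx": 0,"ty": 0,"tz": 0,"spin": 0}]}}

```text
time: 7.97
ee_pos: [0.6048, 0.1386, 0.4412]
tool_rot: [0.989, 0.148, 0.02, 0.01]
force: [0.5, 0.3, -4.4]
gripper_width: 0.096
```

Call:
{"api": "drive_tool", "payload": {"series": [{"tx": 0,"ty": 0,"tz": -1,"spin": 0},{"tx": 0,"ty": 0,"tz": -1,"spin": 0},{"tx": 0,"ty": 0,"tz": -1,"spin": 0},{"tx": 0,"ty": 0,"tz": -1,"spin": 0},{"tx": 0,"ty": 0,"tz": 0,"spin": 0}]}}

```text
time: 8.38
ee_pos: [0.6042, 0.1379, 0.3962]
tool_rot: [0.989, 0.148, 0.02, 0.01]
force: [-0.2, 0.0, -1.8]
gripper_width: 0.097
```

Call:
{"api": "drive_tool", "payload": {"series": [{"tx": -4,"ty": 0,"tz": 0,"spin": 0},{"tx": 0,"ty": 0,"tz": 0,"spin": 0},{"tx": 0,"ty": 0,"tz": 0,"spin": 0}]}}

```text
time: 8.63
ee_pos: [0.5599, 0.1371, 0.3897]
tool_rot: [0.989, 0.147, 0.014, 0.01]
force: [1.6, -1.3, -1.1]
gripper_width: 0.104
```

Call:
{"api": "drive_tool", "payload": {"series": [{"tx": 1,"ty": 0,"tz": 0,"spin": 0},{"tx": 1,"ty": 0,"tz": 0,"spin": 0},{"tx": 1,"ty": 0,"tz": 0,"spin": 0},{"tx": 1,"ty": 0,"tz": 0,"spin": 0},{"tx": 0,"ty": 0,"tz": 0,"spin": 0}]}}

```text
time: 9.05
ee_pos: [0.6047, 0.1371, 0.3895]
tool_rot: [0.989, 0.147, 0.014, 0.01]
force: [0.1, -1.2, -2.5]
gripper_width: 0.099
```

Call:
{"api": "drive_tool", "payload": {"series": [{"tx": 0,"ty": 0,"tz": 4,"spin": 0},{"tx": 0,"ty": 0,"tz": 4,"spin": 0},{"tx": 0,"ty": 0,"tz": 4,"spin": 0},{"tx": 0,"ty": 0,"tz": 4,"spin": 0},{"tx": 0,"ty": 0,"tz": 0,"spin": 0}]}}

```text
time: 9.47
ee_pos: [0.6057, 0.1364, 0.5526]
tool_rot: [0.989, 0.147, 0.011, 0.01]
force: [0.9, 0.1, -1.0]
gripper_width: 0.101
```

Call:
{"api": "drive_tool", "payload": {"series": [{"tx": -4,"ty": 0,"tz": 0,"spin": 0},{"tx": 0,"ty": 0,"tz": 0,"spin": 0},{"tx": 0,"ty": 0,"tz": 0,"spin": 0}]}}

```text
time: 9.72
ee_pos: [0.5665, 0.1362, 0.5523]
tool_rot: [0.989, 0.147, 0.012, 0.01]
force: [1.2, 0.5, -2.2]
gripper_width: 0.101
```

Call:
{"api": "drive_tool", "payload": {"series": [{"tx": 1,"ty": 0,"tz": -1,"spin": 0},{"tx": 1,"ty": 0,"tz": -1,"spin": 0},{"tx": 1,"ty": 0,"tz": -1,"spin": 0},{"tx": 1,"ty": 0,"tz": -1,"spin": 0},{"tx": 0,"ty": 0,"tz": -1,"spin": 0}]}}

```text
time: 10.13
ee_pos: [0.6126, 0.1362, 0.4991]
tool_rot: [0.989, 0.147, 0.014, 0.01]
force: [-0.4, 0.3, -2.2]
gripper_width: 0.098
```

Call:
{"api": "drive_tool", "payload": {"series": [{"tx": 0,"ty": 0.1,"tz": -1.3,"spin": 0},{"tx": 0,"ty": 0.1,"tz": -1.3,"spin": 0},{"tx": 0,"ty": 0.1,"tz": -1.3,"spin": 0},{"tx": 0,"ty": 0.1,"tz": -1.3,"spin": 0},{"tx": 0,"ty": 0.1,"tz": -1.3,"spin": 0}]}}

```text
time: 10.55
ee_pos: [0.6192, 0.1406, 0.422]
tool_rot: [0.989, 0.146, 0.01, 0.01]
force: [-0.3, -1.2, -2.8]
gripper_width: 0.098
```

Call:
{"api": "drive_tool", "payload": {"series": [{"tx": 0,"ty": 0,"tz": -1.2,"spin": 0},{"tx": 0,"ty": 0,"tz": -1,"spin": 0},{"tx": 0,"ty": 0,"tz": -1,"spin": 0},{"tx": 0,"ty": 0,"tz": 0,"spin": 0}]}}

```text
time: 10.88
ee_pos: [0.6221, 0.1401, 0.378]
tool_rot: [0.989, 0.145, 0.005, 0.01]
force: [-0.7, 0.7, -3.6]
gripper_width: 0.095
```

Call:
{"api": "drive_tool", "payload": {"series": [{"tx": -0.5,"ty": 0.1,"tz": 0,"spin": 0},{"tx": -0.5,"ty": 0.1,"tz": 0,"spin": 0},{"tx": -0.4,"ty": 0,"tz": 0,"spin": 0},{"tx": 0,"ty": 0,"tz": 0,"spin": 0},{"tx": 0,"ty": 0,"tz": 0,"spin": 0}]}}

```text
time: 11.3
ee_pos: [0.6084, 0.1422, 0.3764]
tool_rot: [0.989, 0.145, 0.004, 0.009]
force: [-0.2, 0.4, -2.3]
gripper_width: 0.099
```

```bash
cat > rel.py <<'E'
from h import *
for n in ['wrist','scene']:
    im,d,c,T=snap(n,n+'4.png'); o=ctrl.get_obs(); zt=o['ee_pos'][2]-.088
    print(o['ee_pos'].round(4),o['tool_rot'].round(4))
    P,u,v=cloud(d,c,T); rr=np.hypot(*(P[:,:2]-(.607,.142)).T)
    for k,lo,hi in [('rim',.166,.182),('tube',zt-.06,zt-.008),('flange',zt-.006,zt+.006)]:
        S=P[(rr<.05)&(P[:,2]>lo)&(P[:,2]<hi)]
        if len(S)>10:
            a,b=cv2.minEnclosingCircle(S[:,:2].astype(np.float32)); print(n,k,len(S),np.round(a,4),round(b,4),S.mean(0).round(4))
E
python3 rel.py
```

```text
[0.6085 0.1422 0.3765] [0.9894 0.1452 0.0041 0.0095]
wrist rim 514 [0.6063 0.1431] 0.0387 [0.6006 0.1668 0.1737]
wrist tube 2258 [0.6072 0.1431] 0.0333 [0.6089 0.1395 0.2519]
wrist flange 3716 [0.6076 0.1422] 0.0405 [0.6042 0.1538 0.288 ]
[0.6086 0.1422 0.3765] [0.9894 0.1451 0.0041 0.0095]
scene rim 104 [0.6094 0.1446] 0.0391 [0.6227 0.1569 0.1724]
scene tube 353 [0.6092 0.1439] 0.0351 [0.6145 0.1461 0.2497]
scene flange 173 [0.6091 0.1442] 0.0405 [0.6202 0.1523 0.2877]
```

Call:
{"api": "drive_tool", "payload": {"series": [{"tx": -0.05,"ty": 0.05,"tz": -0.8,"spin": 0},{"tx": 0,"ty": 0,"tz": -0.8,"spin": 0},{"tx": 0,"ty": 0,"tz": -0.8,"spin": 0},{"tx": 0,"ty": 0,"tz": -0.6,"spin": 0},{"tx": 0,"ty": 0,"tz": 0,"spin": 0}]}}

```text
time: 11.82
ee_pos: [0.6082, 0.1427, 0.3437]
tool_rot: [0.989, 0.145, 0.005, 0.01]
force: [-0.7, -0.0, -2.2]
gripper_width: 0.098
```

```bash
python3 rel.py
```

```text
[0.6082 0.1427 0.3442] [0.9894 0.1451 0.0048 0.0095]
wrist rim 1663 [0.6049 0.1484] 0.0379 [0.6062 0.1457 0.1781]
wrist tube 2250 [0.6072 0.1436] 0.0332 [0.6089 0.1399 0.2195]
wrist flange 3727 [0.6076 0.1427] 0.0402 [0.6041 0.1543 0.2553]
[0.6085 0.1427 0.345 ] [0.9894 0.1451 0.0054 0.0095]
scene rim 119 [0.6099 0.1455] 0.0388 [0.6176 0.1526 0.1736]
scene tube 315 [0.6087 0.1452] 0.0349 [0.6152 0.1478 0.218 ]
scene flange 168 [0.6079 0.1449] 0.0407 [0.6201 0.1529 0.2553]
```

Well centred; going in.

Call:
{"api": "drive_tool", "payload": {"series": [{"tx": 0,"ty": 0,"tz": -0.6,"spin": 0},{"tx": 0,"ty": 0,"tz": -0.6,"spin": 0},{"tx": 0,"ty": 0,"tz": -0.6,"spin": 0},{"tx": 0,"ty": 0,"tz": 0,"spin": 0}]}}

```text
time: 12.25
ee_pos: [0.6086, 0.1427, 0.3259]
tool_rot: [0.989, 0.145, 0.006, 0.01]
force: [-0.4, -0.1, -3.3]
gripper_width: 0.098
```

Call:
{"api": "drive_tool", "payload": {"series": [{"tx": 0,"ty": 0,"tz": -0.7,"spin": 0},{"tx": 0,"ty": 0,"tz": -0.7,"spin": 0},{"tx": 0,"ty": 0,"tz": -0.7,"spin": 0},{"tx": 0,"ty": 0,"tz": -0.7,"spin": 0}]}}

```text
time: 12.58
ee_pos: [0.6087, 0.1427, 0.2964]
tool_rot: [0.989, 0.145, 0.006, 0.01]
force: [-1.7, 0.4, -2.4]
gripper_width: 0.097
```

Call:
{"api": "drive_tool", "payload": {"series": [{"tx": 0,"ty": 0,"tz": -0.7,"spin": 0},{"tx": 0,"ty": 0,"tz": -0.7,"spin": 0},{"tx": 0,"ty": 0,"tz": -0.6,"spin": 0},{"tx": 0,"ty": 0,"tz": -0.4,"spin": 0}]}}

```text
time: 12.92
ee_pos: [0.6085, 0.1427, 0.2685]
tool_rot: [0.989, 0.145, 0.006, 0.01]
force: [-0.5, 0.3, -2.3]
gripper_width: 0.098
```

Call:
{"api": "drive_tool", "payload": {"series": [{"tx": 0,"ty": 0,"tz": -0.3,"spin": 0},{"tx": 0,"ty": 0,"tz": -0.3,"spin": 0}]}}

```text
time: 13.08
ee_pos: [0.6086, 0.1427, 0.2666]
tool_rot: [0.989, 0.145, 0.007, 0.01]
force: [-29.9, -4.7, 72.8]
gripper_width: 0.101
```

Call:
{"api": "drive_tool", "payload": {"series": [{"tx": 0,"ty": 0,"tz": 0.1,"spin": 0},{"tx": 0,"ty": 0,"tz": 0,"spin": 0}]}}

```text
time: 13.25
ee_pos: [0.6085, 0.1427, 0.2695]
tool_rot: [0.989, 0.145, 0.008, 0.01]
force: [-1.8, -0.3, -2.3]
gripper_width: 0.1
```

Call:
{"api": "drive_tool", "payload": {"series": [{"tx": 0,"ty": 0,"tz": 0,"spin": 0},{"tx": 0,"ty": 0,"tz": 0,"spin": 0},{"tx": 0,"ty": 0,"tz": 0,"spin": 0},{"tx": 0,"ty": 0,"tz": 0,"spin": 0}], "claw": 0.45}}

```text
time: 13.58
ee_pos: [0.6094, 0.1428, 0.2693]
tool_rot: [0.989, 0.145, 0.009, 0.01]
force: [1.1, 0.2, -0.4]
gripper_width: 0.551
```

Call:
{"api": "drive_tool", "payload": {"series": [{"tx": 0,"ty": 0,"tz": 1,"spin": 0},{"tx": 0,"ty": 0,"tz": 2,"spin": 0},{"tx": 0,"ty": 0,"tz": 3,"spin": 0},{"tx": 0,"ty": 0,"tz": 3,"spin": 0},{"tx": 0,"ty": 0,"tz": 3,"spin": 0}]}}

```text
time: 14.0
ee_pos: [0.6066, 0.1424, 0.3885]
tool_rot: [0.989, 0.145, 0.003, 0.01]
force: [0.4, -0.4, -0.3]
gripper_width: 0.551
```

Call:
{"api": "drive_tool", "payload": {"series": [{"tx": 0,"ty": 0,"tz": 2,"spin": 0},{"tx": 0,"ty": 0,"tz": 0,"spin": 0},{"tx": 0,"ty": 0,"tz": 0,"spin": 0}]}}

```text
time: 14.25
ee_pos: [0.6079, 0.1426, 0.4188]
tool_rot: [0.989, 0.145, 0.009, 0.01]
force: [-0.4, -0.3, -0.9]
gripper_width: 0.548
```

Run:
```python
from h import *
im,d,c,T=snap('wrist','w5.png'); o=ctrl.get_obs(); print(o['ee_pos'],o['tool_rot'])
P,u,v=cloud(d,c,T)
S=P[(np.hypot(*(P[:,:2]-(.607,.143)).T)<.05)&(P[:,2]>.17)&(P[:,2]<.19)]
a=cv2.minEnclosingCircle(S[:,:2].astype(np.float32)); A=np.c_[S[:,:2]-a[0],np.ones(len(S))]
R_=np.hypot(A[:,0],A[:,1])>.0345; print('flange',a,R_.sum(),np.linalg.lstsq(A[R_],S[R_,2],rcond=None)[0])
for k,p0,lo,hi,r in [('wheel',(.571,-.0125),.165,.187,.07),('handle',(.519,.002),.225,.25,.03)]:
    S=P[(np.hypot(*(P[:,:2]-p0).T)<r)&(P[:,2]>lo)&(P[:,2]<hi)]; print(k,len(S),cv2.minEnclosingCircle(S[:,:2].astype(np.float32)) if len(S)>5 else '')
```

```text
[0.60795983 0.14262924 0.41894709] [0.98932293 0.14512991 0.00913689 0.00969333]
flange ((0.6079586148262024, 0.14254918694496155), 0.04023902863264084) 885 [0.00118311 0.00129249 0.17863101]
wheel 1802 ((0.5699872374534607, -0.013567795976996422), 0.06328430771827698)
handle 262 ((0.5189329981803894, 0.0019180775852873921), 0.010766417719423771)
```

View pics/w5.png

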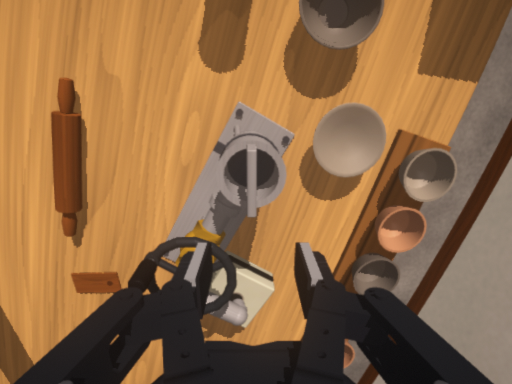

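Basket seated: the flange top fits a level plane at 0.1786 m, and the wrist view shows it centred in the pot at (252,172). Now over the handle, turning the jaws to lie tangent.

Call:
{"api": "drive_tool", "payload": {"series": [{"tx": -1,"ty": -1.5,"tz": 0,"spin": 6.6},{"tx": -1,"ty": -1.5,"tz": 0,"spin": 6.6},{"tx": -1,"ty": -1.5,"tz": 0,"spin": 6.6},{"tx": -1,"ty": -1.5,"tz": 0,"spin": 6.6},{"tx": -1,"ty": -1.5,"tz": 0,"spin": 6.6}]}}

```text
time: 14.72
ee_pos: [0.5561, 0.0677, 0.414]
tool_rot: [0.903, 0.43, 0.008, 0.006]
force: [-0.3, -1.1, 0.2]
gripper_width: 0.546
```

Call:
{"api": "drive_tool", "payload": {"series": [{"tx": -1,"ty": -1.5,"tz": 0,"spin": 6.6},{"tx": -1,"ty": -1.5,"tz": 0,"spin": 6.6},{"tx": -1,"ty": -1.5,"tz": 0,"spin": 6.6},{"tx": 0,"ty": 0,"tz": 0,"spin": 0},{"tx": 0,"ty": 0,"tz": 0,"spin": 0}]}}

```text
time: 15.13
ee_pos: [0.521, 0.0186, 0.4093]
tool_rot: [0.808, 0.589, 0.006, 0.002]
force: [-0.0, -0.0, -0.0]
gripper_width: 0.553
```

Run:
```python
from h import *
im,d,c,T=snap('wrist','w6.png'); o=ctrl.get_obs(); print(o['ee_pos'],o['tool_rot'],o['joint_positions'].round(2))
P,u,v=cloud(d,c,T)
for k,p0,lo,hi,r in [('wheel',(.571,-.0125),.165,.187,.07),('handle',(.519,.002),.225,.25,.03)]:
    S=P[(np.hypot(*(P[:,:2]-p0).T)<r)&(P[:,2]>lo)&(P[:,2]<hi)]; print(k,len(S),cv2.minEnclosingCircle(S[:,:2].astype(np.float32)) if len(S)>5 else '')
```

```text
[0.52105311 0.01871788 0.40917862] [0.80837812 0.58863731 0.00535722 0.00149789] [-0.08  0.25  1.44  0.    1.44 -1.34]
wheel 3506 ((0.5684791803359985, -0.014128266833722591), 0.06253328174352646)
handle 440 ((0.5179114937782288, 0.0006513062980957329), 0.01076999306678772)
```

Call:
{"api": "drive_tool", "payload": {"series": [{"tx": -0.2,"ty": -0.9,"tz": -2.5,"spin": 0},{"tx": -0.1,"ty": -0.9,"tz": -2.5,"spin": 0},{"tx": 0,"ty": 0,"tz": -2,"spin": 0},{"tx": 0,"ty": 0,"tz": 0,"spin": 0},{"tx": 0,"ty": 0,"tz": 0,"spin": 0}]}}

```text
time: 15.6
ee_pos: [0.5196, 0.0026, 0.3364]
tool_rot: [0.811, 0.585, 0.006, 0.001]
force: [-0.5, 0.3, 0.1]
gripper_width: 0.548
```

Call:
{"api": "drive_tool", "payload": {"series": [{"tx": -0.15,"ty": -0.1,"tz": -1.6,"spin": 0},{"tx": 0,"ty": 0,"tz": -1.6,"spin": 0},{"tx": 0,"ty": 0,"tz": -1.6,"spin": 0},{"tx": 0,"ty": 0,"tz": -1.2,"spin": 0},{"tx": 0,"ty": 0,"tz": 0,"spin": 0}]}}

```text
time: 16.02
ee_pos: [0.5218, 0.004, 0.2796]
tool_rot: [0.812, 0.584, 0.009, 0.004]
force: [-0.4, 0.2, 0.1]
gripper_width: 0.557
```

Call:
{"api": "drive_tool", "payload": {"series": [{"tx": 0,"ty": 0,"tz": 0,"spin": 0},{"tx": 0,"ty": 0,"tz": 0,"spin": 0}]}}

```text
time: 16.18
ee_pos: [0.523, 0.0047, 0.2815]
tool_rot: [0.812, 0.584, 0.009, 0.004]
force: [-0.1, -0.2, 0.2]
gripper_width: 0.548
```

Call:
{"api": "drive_tool", "payload": {"series": [{"tx": -0.3,"ty": -0.2,"tz": -0.5,"spin": 0},{"tx": -0.3,"ty": -0.2,"tz": -0.5,"spin": 0},{"tx": 0,"ty": 0,"tz": 0,"spin": 0},{"tx": 0,"ty": 0,"tz": 0,"spin": 0}]}}

```text
time: 16.52
ee_pos: [0.5177, 0.0005, 0.2736]
tool_rot: [0.812, 0.583, 0.011, 0.006]
force: [0.4, -0.1, 0.2]
gripper_width: 0.548
```

Call:
{"api": "drive_tool", "payload": {"series": [{"tx": 0,"ty": 0,"tz": 0,"spin": 0},{"tx": 0,"ty": 0,"tz": 0,"spin": 0},{"tx": 0,"ty": 0,"tz": 0,"spin": 0},{"tx": 0,"ty": 0,"tz": 0,"spin": 0},{"tx": 0,"ty": 0,"tz": 0,"spin": 0}], "claw": 1, "force": 60}}

```text
time: 16.93
ee_pos: [0.5177, 0.0003, 0.2742]
tool_rot: [0.812, 0.583, 0.011, 0.006]
force: [0.8, 0.6, -1.3]
gripper_width: 0.243
```

```bash
cat > arc.py <<'E'
import sys; from h import *
C=np.array([float(sys.argv[1]),float(sys.argv[2])]); st=float(sys.argv[3]); n=int(sys.argv[4])
o=ctrl.get_obs(); d=o['ee_pos'][:2]-C; a=np.degrees(np.arctan2(d[1],d[0])); print('ang',a.round(2),'r',np.hypot(*d).round(4),'z',o['ee_pos'][2].round(4),'F',o['force'].round(1),o['tool_rot'].round(3),'j',o['joint_positions'].round(2))
A=np.radians(a+st*np.arange(n+1)); p=5.5*np.c_[np.cos(A),np.sin(A)]
for r in np.diff(p,axis=0).round(2): print(r.tolist(),end=' ')
E
python3 arc.py .5707 -.0144 -12 10
```

```text
ang 164.48 r 0.0551 z 0.2742 F [ 0.8  0.6 -1.3] [0.812 0.583 0.011 0.006] j [-0.12  0.37  1.66  0.01  1.09 -1.37]
[0.42, 1.07] [0.63, 0.96] [0.82, 0.81] [0.97, 0.62] [1.08, 0.4] [1.14, 0.17] [1.15, -0.07] [1.11, -0.31] [1.02, -0.53] [0.89, -0.73]
```

Call:
{"api": "drive_tool", "payload": {"series": [{"tx": 0.42,"ty": 1.07,"tz": 0,"spin": 0},{"tx": 0.63,"ty": 0.96,"tz": 0,"spin": 0},{"tx": 0.82,"ty": 0.81,"tz": 0,"spin": 0},{"tx": 0.97,"ty": 0.62,"tz": 0,"spin": 0}]}}

```text
time: 17.27
ee_pos: [0.5452, 0.0344, 0.2742]
tool_rot: [0.813, 0.583, 0.009, 0.006]
force: [0.5, -12.1, 0.3]
gripper_width: 0.242
```

```bash
python3 arc.py .5707 -.0144 -12 6
```

```text
ang 117.62 r 0.0551 z 0.2742 F [  0.5 -12.1   0.3] [0.813 0.583 0.009 0.006] j [-0.05  0.41  1.59  0.    1.12 -1.29]
[1.07, 0.42] [1.13, 0.19] [1.15, -0.05] [1.11, -0.29] [1.03, -0.51] [0.9, -0.71]
```

Call:
{"api": "drive_tool", "payload": {"series": [{"tx": 1.07,"ty": 0.42,"tz": 0,"spin": 0},{"tx": 1.13,"ty": 0.19,"tz": 0,"spin": 0},{"tx": 1.15,"ty": -0.05,"tz": 0,"spin": 0},{"tx": 1.11,"ty": -0.29,"tz": 0,"spin": 0},{"tx": 1.03,"ty": -0.51,"tz": 0,"spin": 0}]}}

```text
time: 17.68
ee_pos: [0.6011, 0.0323, 0.2741]
tool_rot: [0.812, 0.584, 0.004, 0.007]
force: [-12.8, -11.3, 8.2]
gripper_width: 0.242
```

```bash
python3 arc.py .5707 -.0144 -10 6
```

```text
ang 56.93 r 0.0557 z 0.2741 F [-12.8 -11.3   8.2] [0.812 0.584 0.004 0.007] j [-0.04  0.49  1.45 -0.01  1.19 -1.29]
[0.75, -0.59] [0.64, -0.71] [0.51, -0.81] [0.36, -0.89] [0.2, -0.94] [0.03, -0.96]
```

Call:
{"api": "drive_tool", "payload": {"series": [{"tx": 0.75,"ty": -0.59,"tz": 0,"spin": 0},{"tx": 0.64,"ty": -0.71,"tz": 0,"spin": 0},{"tx": 0.51,"ty": -0.81,"tz": 0,"spin": 0},{"tx": 0.36,"ty": -0.89,"tz": 0,"spin": 0}]}}

```text
time: 18.02
ee_pos: [0.6239, 0.003, 0.2741]
tool_rot: [0.811, 0.584, 0.002, 0.005]
force: [-9.2, 2.5, 5.4]
gripper_width: 0.242
```

```bash
python3 arc.py .571 -.0144 -5 6
```

```text
ang 18.24 r 0.0557 z 0.2741 F [-9.2  2.5  5.4] [0.811 0.584 0.002 0.005] j [-0.09  0.52  1.39 -0.01  1.22 -1.33]
[0.13, -0.46] [0.09, -0.47] [0.05, -0.48] [0.01, -0.48] [-0.04, -0.48] [-0.08, -0.47]
```

Call:
{"api": "drive_tool", "payload": {"series": [{"tx": 0.1,"ty": -0.46,"tz": 0,"spin": 0},{"tx": 0.06,"ty": -0.47,"tz": 0,"spin": 0},{"tx": 0.03,"ty": -0.48,"tz": 0,"spin": 0},{"tx": 0,"ty": -0.48,"tz": 0,"spin": 0}]}}

```text
time: 18.35
ee_pos: [0.6266, -0.0146, 0.2742]
tool_rot: [0.811, 0.585, 0.002, 0.004]
force: [-3.1, 4.6, 2.9]
gripper_width: 0.24
```

```bash
python3 arc.py .571 -.0144 -4 5
```

```text
ang -0.16 r 0.0556 z 0.2742 F [-3.1  4.6  2.9] [0.811 0.585 0.002 0.004] j [-0.12  0.52  1.38 -0.    1.23 -1.37]
[-0.01, -0.38] [-0.04, -0.38] [-0.07, -0.38] [-0.09, -0.37] [-0.12, -0.36]
```

Call:
{"api": "drive_tool", "payload": {"series": [{"tx": -0.02,"ty": -0.38,"tz": 0,"spin": 0},{"tx": -0.05,"ty": -0.38,"tz": 0,"spin": 0},{"tx": -0.07,"ty": -0.35,"tz": 0,"spin": 0}]}}

```text
time: 18.6
ee_pos: [0.6256, -0.0246, 0.2742]
tool_rot: [0.811, 0.585, 0.003, 0.003]
force: [-0.8, 4.8, 1.4]
gripper_width: 0.243
```

```bash
python3 arc.py .571 -.0144 -3 5
```

```text
ang -10.58 r 0.0555 z 0.2742 F [-0.8  4.8  1.4] [0.811 0.585 0.003 0.003] j [-0.13  0.52  1.38 -0.    1.23 -1.38]
[-0.06, -0.28] [-0.07, -0.28] [-0.09, -0.27] [-0.1, -0.27] [-0.12, -0.26]
```

Call:
{"api": "drive_tool", "payload": {"series": [{"tx": -0.06,"ty": -0.25,"tz": 0,"spin": 0},{"tx": -0.06,"ty": -0.25,"tz": 0,"spin": 0}]}}

```text
time: 18.77
ee_pos: [0.6249, -0.0276, 0.2742]
tool_rot: [0.811, 0.585, 0.004, 0.001]
force: [7.1, 37.1, -0.2]
gripper_width: 0.242
```

Call:
{"api": "drive_tool", "payload": {"series": [{"tx": -0.06,"ty": -0.25,"tz": 0,"spin": 0}]}}

```text
time: 18.85
ee_pos: [0.6249, -0.0277, 0.2742]
tool_rot: [0.811, 0.585, 0.006, 0.0]
force: [5.2, 28.4, -0.8]
gripper_width: 0.242
```

```bash
python3 arc.py .571 -.0144 -3 5
```

```text
ang -13.89 r 0.0555 z 0.2742 F [ 5.2 28.4 -0.8] [0.811 0.585 0.006 0.   ] j [-0.14  0.52  1.39  0.01  1.23 -1.4 ]
[-0.08, -0.28] [-0.09, -0.27] [-0.11, -0.27] [-0.12, -0.26] [-0.13, -0.26]
```

At the stop (−13.9°, expected about −13.8°, reaction 28–37 N). Backing off now.

```bash
python3 arc.py .571 -.0144 14 10
```

```text
ang -13.89 r 0.0555 z 0.2742 F [ 5.2 28.4 -0.8] [0.811 0.585 0.006 0.   ] j [-0.14  0.52  1.39  0.01  1.23 -1.4 ]
[0.16, 1.33] [-0.17, 1.33] [-0.48, 1.25] [-0.77, 1.1] [-1.01, 0.88] [-1.2, 0.61] [-1.31, 0.3] [-1.34, -0.03] [-1.29, -0.35] [-1.17, -0.65]
```

Call:
{"api": "drive_tool", "payload": {"series": [{"tx": 0.16,"ty": 1.33,"tz": 0,"spin": 0},{"tx": -0.17,"ty": 1.33,"tz": 0,"spin": 0},{"tx": -0.48,"ty": 1.25,"tz": 0,"spin": 0},{"tx": -0.77,"ty": 1.1,"tz": 0,"spin": 0},{"tx": -1.01,"ty": 0.88,"tz": 0,"spin": 0}]}}

```text
time: 19.27
ee_pos: [0.6033, 0.0304, 0.2742]
tool_rot: [0.811, 0.584, 0.005, 0.003]
force: [-2.9, -11.7, -0.8]
gripper_width: 0.237
```

```bash
python3 arc.py .571 -.0144 14 10
```

```text
ang 54.25 r 0.0553 z 0.2742 F [ -2.9 -11.7  -0.8] [0.811 0.584 0.005 0.003] j [-0.05  0.49  1.44  0.    1.2  -1.3 ]
[-1.18, 0.64] [-1.3, 0.34] [-1.34, 0.02] [-1.3, -0.31] [-1.19, -0.61] [-1.01, -0.88] [-0.76, -1.1] [-0.47, -1.25] [-0.16, -1.33] [0.17, -1.33]
```

Call:
{"api": "drive_tool", "payload": {"series": [{"tx": -1.18,"ty": 0.64,"tz": 0,"spin": 0},{"tx": -1.3,"ty": 0.34,"tz": 0,"spin": 0},{"tx": -1.34,"ty": 0.02,"tz": 0,"spin": 0},{"tx": -1.3,"ty": -0.31,"tz": 0,"spin": 0}]}}

```text
time: 19.6
ee_pos: [0.5524, 0.038, 0.2743]
tool_rot: [0.811, 0.585, 0.005, 0.008]
force: [9.3, -11.4, -7.5]
gripper_width: 0.24
```

Call:
{"api": "drive_tool", "payload": {"series": [{"tx": -1.19,"ty": -0.61,"tz": 0,"spin": 0},{"tx": -1.01,"ty": -0.88,"tz": 0,"spin": 0},{"tx": -0.76,"ty": -1.1,"tz": 0,"spin": 0}]}}

```text
time: 19.85
ee_pos: [0.5228, 0.0134, 0.2742]
tool_rot: [0.81, 0.586, 0.007, 0.011]
force: [9.7, 0.1, -6.7]
gripper_width: 0.243
```

```bash
python3 arc.py .571 -.0144 14 10
```

```text
ang 150.08 r 0.0557 z 0.2742 F [ 9.7  0.1 -6.7] [0.81  0.586 0.007 0.011] j [-0.09  0.38  1.65 -0.01  1.09 -1.33]
[-0.52, -1.23] [-0.21, -1.32] [0.12, -1.34] [0.44, -1.27] [0.73, -1.12] [0.98, -0.91] [1.17, -0.65] [1.3, -0.35] [1.34, -0.02] [1.31, 0.3]
```

Call:
{"api": "drive_tool", "payload": {"series": [{"tx": -0.52,"ty": -1.23,"tz": 0,"spin": 0},{"tx": -0.21,"ty": -1.32,"tz": 0,"spin": 0},{"tx": 0.12,"ty": -1.34,"tz": 0,"spin": 0},{"tx": 0.44,"ty": -1.27,"tz": 0,"spin": 0}]}}

```text
time: 20.18
ee_pos: [0.5204, -0.0374, 0.2742]
tool_rot: [0.809, 0.587, 0.009, 0.011]
force: [7.0, 10.3, -1.8]
gripper_width: 0.243
```

Call:
{"api": "drive_tool", "payload": {"series": [{"tx": 0.73,"ty": -1.12,"tz": 0,"spin": 0},{"tx": 0.98,"ty": -0.91,"tz": 0,"spin": 0},{"tx": 1.17,"ty": -0.65,"tz": 0,"spin": 0}]}}

```text
time: 20.43
ee_pos: [0.5484, -0.0646, 0.2741]
tool_rot: [0.809, 0.587, 0.008, 0.01]
force: [0.1, 11.0, 2.9]
gripper_width: 0.242
```

```bash
python3 arc.py .571 -.0144 14 10
```

```text
ang -114.27 r 0.0551 z 0.2741 F [ 0.1 11.   2.9] [0.809 0.587 0.008 0.01 ] j [-0.23  0.42  1.58 -0.    1.12 -1.48]
[1.28, -0.4] [1.34, -0.08] [1.32, 0.25] [1.22, 0.56] [1.05, 0.84] [0.81, 1.07] [0.53, 1.23] [0.22, 1.32] [-0.11, 1.34] [-0.43, 1.27]
```

Call:
{"api": "drive_tool", "payload": {"series": [{"tx": 1.28,"ty": -0.4,"tz": 0,"spin": 0},{"tx": 1.34,"ty": -0.08,"tz": 0,"spin": 0},{"tx": 1.32,"ty": 0.25,"tz": 0,"spin": 0},{"tx": 1.22,"ty": 0.56,"tz": 0,"spin": 0}]}}

```text
time: 20.77
ee_pos: [0.6005, -0.0608, 0.2741]
tool_rot: [0.81, 0.586, 0.007, 0.007]
force: [-12.3, 9.0, 8.2]
gripper_width: 0.241
```

Call:
{"api": "drive_tool", "payload": {"series": [{"tx": 1.05,"ty": 0.84,"tz": 0,"spin": 0},{"tx": 0.81,"ty": 1.07,"tz": 0,"spin": 0},{"tx": 0.53,"ty": 1.23,"tz": 0,"spin": 0}]}}

```text
time: 21.02
ee_pos: [0.6245, -0.0286, 0.274]
tool_rot: [0.81, 0.586, 0.004, 0.006]
force: [-16.4, -0.7, 11.0]
gripper_width: 0.24
```

```bash
python3 arc.py .571 -.0144 14 10
```

```text
ang -14.84 r 0.0554 z 0.274 F [-16.4  -0.7  11. ] [0.81  0.586 0.004 0.006] j [-0.14  0.52  1.39 -0.    1.22 -1.39]
[0.18, 1.33] [-0.14, 1.33] [-0.46, 1.26] [-0.75, 1.11] [-1.0, 0.89] [-1.19, 0.63] [-1.3, 0.32] [-1.34, -0.0] [-1.3, -0.33] [-1.18, -0.63]
```

One turn done; now the second.

Call:
{"api": "drive_tool", "payload": {"series": [{"tx": 0.18,"ty": 1.33,"tz": 0,"spin": 0},{"tx": -0.14,"ty": 1.33,"tz": 0,"spin": 0},{"tx": -0.46,"ty": 1.26,"tz": 0,"spin": 0},{"tx": -0.75,"ty": 1.11,"tz": 0,"spin": 0}]}}

```text
time: 21.35
ee_pos: [0.6133, 0.0221, 0.2741]
tool_rot: [0.81, 0.586, 0.001, 0.007]
force: [-7.4, -12.6, 2.1]
gripper_width: 0.235
```

Call:
{"api": "drive_tool", "payload": {"series": [{"tx": -1.0,"ty": 0.89,"tz": 0,"spin": 0},{"tx": -1.19,"ty": 0.63,"tz": 0,"spin": 0},{"tx": -1.3,"ty": 0.32,"tz": 0,"spin": 0}]}}

```text
time: 21.6
ee_pos: [0.5795, 0.041, 0.2742]
tool_rot: [0.81, 0.586, 0.0, 0.01]
force: [3.1, -12.0, -4.8]
gripper_width: 0.243
```

```bash
python3 arc.py .571 -.0144 14 10
```

```text
ang 81.31 r 0.0561 z 0.2742 F [  3.1 -12.   -4.8] [0.81  0.586 0.    0.01 ] j [-0.02  0.46  1.5  -0.02  1.17 -1.27]
[-1.34, 0.04] [-1.31, -0.29] [-1.2, -0.59] [-1.02, -0.87] [-0.78, -1.09] [-0.5, -1.25] [-0.18, -1.33] [0.15, -1.33] [0.47, -1.26] [0.76, -1.11]
```

Call:
{"api": "drive_tool", "payload": {"series": [{"tx": -1.34,"ty": 0.04,"tz": 0,"spin": 0},{"tx": -1.31,"ty": -0.29,"tz": 0,"spin": 0},{"tx": -1.2,"ty": -0.59,"tz": 0,"spin": 0},{"tx": -1.02,"ty": -0.87,"tz": 0,"spin": 0}]}}

```text
time: 21.93
ee_pos: [0.5317, 0.0254, 0.2742]
tool_rot: [0.809, 0.587, 0.002, 0.013]
force: [8.3, -1.9, -4.0]
gripper_width: 0.239
```

Call:
{"api": "drive_tool", "payload": {"series": [{"tx": -0.78,"ty": -1.09,"tz": 0,"spin": 0},{"tx": -0.5,"ty": -1.25,"tz": 0,"spin": 0},{"tx": -0.18,"ty": -1.33,"tz": 0,"spin": 0}]}}

```text
time: 22.18
ee_pos: [0.5159, -0.0099, 0.2742]
tool_rot: [0.809, 0.588, 0.003, 0.013]
force: [5.1, 4.9, -1.6]
gripper_width: 0.239
```

```bash
python3 arc.py .571 -.0144 14 10
```

```text
ang 175.36 r 0.0553 z 0.2742 F [ 5.1  4.9 -1.6] [0.809 0.588 0.003 0.013] j [-0.13  0.37  1.66 -0.02  1.09 -1.38]
[0.06, -1.34] [0.38, -1.29] [0.68, -1.16] [0.94, -0.96] [1.14, -0.7] [1.28, -0.41] [1.34, -0.09] [1.32, 0.24] [1.22, 0.55] [1.05, 0.83]
```

Call:
{"api": "drive_tool", "payload": {"series": [{"tx": 0.06,"ty": -1.34,"tz": 0,"spin": 0},{"tx": 0.38,"ty": -1.29,"tz": 0,"spin": 0},{"tx": 0.68,"ty": -1.16,"tz": 0,"spin": 0},{"tx": 0.94,"ty": -0.96,"tz": 0,"spin": 0}]}}

```text
time: 22.52
ee_pos: [0.5367, -0.0572, 0.2741]
tool_rot: [0.809, 0.588, 0.005, 0.012]
force: [5.2, 14.5, 0.7]
gripper_width: 0.241
```

Call:
{"api": "drive_tool", "payload": {"series": [{"tx": 1.14,"ty": -0.7,"tz": 0,"spin": 0},{"tx": 1.28,"ty": -0.41,"tz": 0,"spin": 0},{"tx": 1.34,"ty": -0.09,"tz": 0,"spin": 0}]}}

```text
time: 22.77
ee_pos: [0.5749, -0.069, 0.2741]
tool_rot: [0.809, 0.587, 0.005, 0.01]
force: [-6.2, 16.5, 5.7]
gripper_width: 0.237
```

```bash
python3 arc.py .571 -.0144 11 6
```

```text
ang -85.93 r 0.0547 z 0.2741 F [-6.2 16.5  5.7] [0.809 0.587 0.005 0.01 ] j [-0.22  0.45  1.51 -0.01  1.16 -1.47]
[1.04, 0.18] [0.99, 0.37] [0.9, 0.55] [0.78, 0.71] [0.63, 0.85] [0.45, 0.95]
```

Call:
{"api": "drive_tool", "payload": {"series": [{"tx": 1.04,"ty": 0.18,"tz": 0,"spin": 0},{"tx": 0.99,"ty": 0.37,"tz": 0,"spin": 0},{"tx": 0.9,"ty": 0.55,"tz": 0,"spin": 0},{"tx": 0.78,"ty": 0.71,"tz": 0,"spin": 0},{"tx": 0.63,"ty": 0.85,"tz": 0,"spin": 0}]}}

```text
time: 23.18
ee_pos: [0.6193, -0.041, 0.2741]
tool_rot: [0.81, 0.587, 0.002, 0.008]
force: [-11.6, 0.3, 8.7]
gripper_width: 0.24
```

```bash
cat >> arc.py <<'E'
zx=R.from_quat(o['tool_rot']).as_matrix()[:,2]; h=o['ee_pos']+.058*zx; e=h[:2]-(C+(.0005,.0004)); print('\nhandle',h.round(4),'ang',np.degrees(np.arctan2(e[1],e[0])).round(2))
E
python3 arc.py .571 -.0144 4 5; python3 -c "
from h import *
h=np.array([.6249,-.0277,.2742])+.058*R.from_quat([.811,.585,.006,0]).as_matrix()[:,2]; e=h[:2]-(.5715,-.014); print('stop',h,np.degrees(np.arctan2(e[1],e[0])))"
```

```text
ang -28.86 r 0.0552 z 0.2741 F [-11.6   0.3   8.7] [0.81  0.587 0.002 0.008] j [-0.16  0.51  1.4  -0.01  1.21 -1.41]
[0.17, 0.34] [0.15, 0.35] [0.12, 0.36] [0.1, 0.37] [0.07, 0.38] 
handle [ 0.62   -0.0416  0.2161] ang -29.64
stop [ 0.62546447 -0.02729283  0.21620418] -13.837932337094987
```

Call:
{"api": "drive_tool", "payload": {"series": [{"tx": 0.17,"ty": 0.34,"tz": 0,"spin": 0},{"tx": 0.14,"ty": 0.35,"tz": 0,"spin": 0},{"tx": 0.11,"ty": 0.36,"tz": 0,"spin": 0}]}}

```text
time: 23.43
ee_pos: [0.6243, -0.0291, 0.2742]
tool_rot: [0.809, 0.587, 0.0, 0.008]
force: [-3.9, -2.6, 2.8]
gripper_width: 0.241
```

Call:
{"api": "drive_tool", "payload": {"series": [{"tx": 0,"ty": 0,"tz": 0,"spin": 0},{"tx": 0,"ty": 0,"tz": 0,"spin": 0}]}}

```text
time: 23.6
ee_pos: [0.6245, -0.0284, 0.2742]
tool_rot: [0.809, 0.588, 0.0, 0.008]
force: [-3.6, -4.3, 3.4]
gripper_width: 0.239
```

```bash
python3 arc.py .571 -.0144 2 2
```

```text
ang -14.65 r 0.0553 z 0.2742 F [-3.6 -4.3  3.4] [0.809 0.588 0.    0.008] j [-0.14  0.52  1.39 -0.01  1.22 -1.39]
[0.05, 0.19] [0.04, 0.19] 
handle [ 0.625  -0.0291  0.2162] ang -15.78
```

Call:
{"api": "drive_tool", "payload": {"series": [{"tx": 0.05,"ty": 0.17,"tz": 0,"spin": 0},{"tx": 0,"ty": 0,"tz": 0,"spin": 0},{"tx": 0,"ty": 0,"tz": 0,"spin": 0}]}}

```text
time: 23.85
ee_pos: [0.6249, -0.0269, 0.2742]
tool_rot: [0.809, 0.588, -0.0, 0.008]
force: [-3.1, 0.7, 1.6]
gripper_width: 0.241
```

```bash
python3 arc.py .571 -.0144 2 2
python3 - <<'E'
from h import *
ims=[]
for n in ['top','scene']:
    im,d,c,T=snap(n); ims.append(im)
    P,u,v=cloud(d,c,T)
    S=P[(np.hypot(*(P[:,:2]-(.608,.1425)).T)<.05)&(P[:,2]>.165)&(P[:,2]<.195)]; print(n,'flange z',np.median(S[:,2]),len(S))
o=ctrl.get_obs(); print(o['time'],o['force'],o['ee_pos'],o['qd'].round(3))
a=cv2.resize(ims[1][130:300,170:340],(400,400),interpolation=2); b=cv2.resize(ims[0],(400,300))
cv2.imwrite('pics/fin.png',np.hstack([a,cv2.copyMakeBorder(b,0,100,0,0,0)])[:,:,::-1])
E
```

```text
ang -13.07 r 0.0553 z 0.2742 F [-3.1  0.7  1.6] [ 0.809  0.588 -0.     0.008] j [-0.13  0.52  1.39 -0.01  1.22 -1.39]
[0.04, 0.19] [0.03, 0.19] 
handle [ 0.6254 -0.0277  0.2162] ang -14.22
top flange z 0.17826510502374648 271
scene flange z 0.1775477996684104 218
23.95 [-2.21563802  0.7632744   1.91901741] [ 0.62486066 -0.02688839  0.27416805] [-0.001 -0.     0.001  0.001  0.001  0.001]
```

View pics/fin.png

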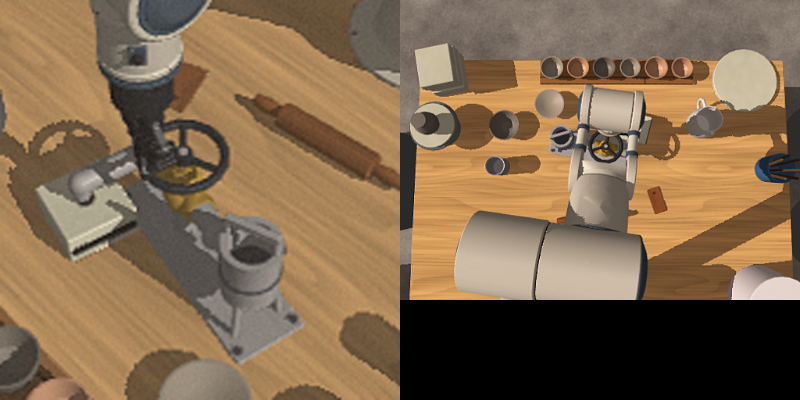

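The final view shows the strainer flange flat on the pot's rim at about (250,240), the gripper on the handle, and the bystanders where they stood. The two angle estimates sit either side of the stop direction, within 1°, and the arm is still.

```bash
python3 -c "
from bench import ctrl
print(ctrl.job_done())"
```

```text
the job is handed in; nothing more can be done
None
```

The strainer is in the header pot, the valve was screwed shut and backed off two full turns, and the job was handed in at about 24 s with the gripper still on the handle.

- **Strainer:** The flange top measured 178–179 mm above the bench, against 179 mm nominal. It was level to about 0.1°.
- **Seating force:** The strainer touched down with a brief 73 N at the wrist. That is under the 120 N wrist limit, and the push went through the fingers.
- **Valve:** The wheel stopped at −13.9° in world axes (expected about −13.8°), with a 28–37 N reaction. I then turned it counter-clockwise through 720°, counting both passes of the stop direction.
- **Final setting:** My two angle estimates disagree slightly. The tool position alone puts the handle 0.8° past two turns, and correcting for tool tilt puts it 0.4° short. So the setting should be good to about 1°. I had no separate camera check of the wheel angle, because the gripper covers the handle.
- **At hand-in:** The arm was still and the force at the wrist was about 3 N. The mould and other ware looked undisturbed in the last pictures, though the arm hid part of the bench from above.

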